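# Load the sprung vertical axis with its test weight

## Robot

A 6-joint arm with a two-finger parallel gripper is mounted at the origin on the work surface. World frame = base frame: x ahead of the robot, y to its left, z up, the work surface at z = 0. Lengths are in m, angles in rad, forces in N, time in s.
With the tool pointing down it reaches from about 0.375 to 0.925 m from the base axis. Payload 5.7 kg.
Tool frame: the origin (TCP) lies midway between the tips of the shut fingers; the grasp point (between the pads) lies 19 mm behind it; z points along the fingers, x is the direction in which the jaws open and shut, and the axes are right-handed (so a half turn about z gives the same grasp; the last joint's range is limited). The gripper opens to 88 mm and grips with 3 to 60 N. Pads are 20 mm wide; open, the fingers measure 115 mm over their backs; the gripper's body (75 mm by 178 mm) begins 61 mm behind the grasp point.
Start: joints at [1.077, 0.359, 1.51, -0, 1.272, -0.115], TCP at [0.222, 0.557, 0.223] pointing down, gripper open.
Joint ranges: [-2.97, 2.97], [-1.01, 2.36], [0.21, 2.38], [-0.96, 4.11], [0.2, 2.71], [-2.98, 2.98]. Speed limits (rad/s): [2.39, 2.39, 3.14, 3.14, 3.14, 3.14].

## Interface

Orientations are given as a unit quaternion [x, y, z, w].
In Python, from bench import move_ptp, servo_line, goto_joints, move_gripper, sleep, inverse_kinematics, capture, PlanningError, close_job, spot_in, silhouettes, current_clock, current_joint_pos, current_qvel, current_joint_torque, current_position, current_orientation, current_force, current_torque, current_finger_gap gives the robot as it stands. Calls block until the motion is done:
- move_ptp(position, orientation): joint-space move of the TCP to a pose.
- servo_line(position, orientation=None, rate=0.15, contact_N=None): straight line of the TCP; orientation=None keeps the orientation; rate is the mean speed in m/s. With contact_N (N) it stops when the force on the tool has changed by that much, and returns True; else False.
- goto_joints(angles): joint-space move.
- move_gripper(opening): finger opening in m; the grip force is fixed at half the most; returns when the fingers have stopped.
- sleep(seconds).
- inverse_kinematics(position, orientation): joint angles nearest the present ones, or None.
- capture(name): name is "scene" or "side" or "wrist"; returns a dict with "image" (480x640x3 uint8, blue, green, red), "range_z" (480x640 float32, m along the optical axis (not along the pixel's ray), 0 where there is no reading), "intrinsics" (3x3 intrinsics, pixels), "R" (3x3) and "t" (3): a world point X has camera coordinates R X + t. Camera axes: x right, y down, z forward; pixel columns grow to the right and rows downward; lengths in m; the calibration is good to about 2 mm. A picture is of the moment at which its call begins.
A pose or a line that the arm cannot do raises PlanningError and nothing moves.
- close_job(): hands the job in, once; it reports no verdict.
Trained networks look in the newest picture that a camera, given by its name, has taken for a name from the list of things; names that differ only in an ending like _2 or _b are one class to them, and where a whole thing is asked for, a point or a joint stands for the part that bears it (a point fixed in the world has none). Each returns a list of dicts, best first, with "conf" (0 to 1); they miss things now and then, are a little off and sometimes report something else, mostly with a low value. They report only what shows in the picture. A call takes as long as a camera call. They do not tell look-alikes from the thing itself.
- spot_in(camera, query): "xy" ([column, row] in pixels, amid what is visible of it).
- silhouettes(camera, query): "region" (480x640 bool, what is visible of it) and "xy" ([column, row] in pixels, amid what is visible of it).
Readings, each from a call of its own:
- current_clock(): time.
- current_joint_pos(): joint angles.
- current_qvel(): joint speeds.
- current_joint_torque(): joint torques, N m.
- current_position(): TCP position.
- current_orientation(): TCP orientation.
- current_force(): force on the tool from outside, world axes, zero at the start.
- current_torque(): the same for the moment, N m.
- current_finger_gap(): finger opening in m.
Only numpy, scipy, OpenCV 4.12 (cv2) and the standard library are available. Lean on these libraries where they do the work, as an engineer would, in place of code of your own. Each camera call takes 0.05 s, during which the arm holds its last target.

## Task

On the sprung vertical axis, push the retaining arm well aside from above the hook, then hang the larger of the two yoke weights on the hook and, still holding it, tug it gently down until the carriage dips about 15 mm lower than the weight alone holds it (never near its bottom stop) to check that it is held. Then let the weight go and push the retaining arm back over it to its stop. Leave the smaller weight, the motor and the bearing block where they are.

Things in the scene. Friction and masses are not known exactly. Their poses are not given: they have to be found in the camera images.
- column: Fixed aluminium column carrying the sprung axis: upright plate 20 x 80 mm, top 190 mm above the bench, on a round base of radius 85 mm, 12 mm thick. Origin at bench level, under the carriage's side of the plate; x points from the hook towards the column, z up. A black carriage with a steel hook slides down its -x face
- hook_seat (a point): Top of the hook's 10 mm round steel bar, mid-trough; 180 mm above the bench unloaded, it sinks with the carriage. Column's axes: the hook sticks out to -x, 124 mm from the column's origin. The trough is flat 13 mm either way along x; tip and root then rise to 20 mm above this point. The weight's crossbar lies across it along y, brought in from beyond the tip (-x), above it, then lowered
- hook_tip (a point): Centre of the hook's round end, 25 mm to -x of hook_seat and 15 mm above it; 5 mm radius (the steel ends 20 mm above hook_seat and 30 mm out)
- retainer_pivot (a point): Pivot of the retaining arm, on the carriage, 89 mm to +x of hook_seat and 61 mm above it (half-way up the arm), same axes. The arm is a dark level flat bar on edge, 6 mm thick, 18 mm tall, reaching 130 mm from the pivot. A round post of 16 mm diameter stands below the pivot
- retainer (a joint): Swing of the retaining arm, rad. 0: on its stop, straight over the hook (pointing to hook_seat's -x); grows to 1.7 as it swings level towards hook_seat's -y (anticlockwise from above). It stays where it is left; about 0.04 N m turns it. Its underside clears the top of the hung large weight by 8 mm
- carriage (a joint): How far the carriage and hook have sunk, m: 0 at the top (unloaded), 0.045 on the bottom stop. A spring of about 400 N/m with 1.5 N preload carries it, so the large weight alone sinks it 7 to 13 mm; 25 mm is a good tug, 40 mm is too hard
- large_weight_mid (a point): Larger yoke weight, 0.48 to 0.64 kg, standing upright, 144 mm tall; point on its axis half-way up (72 mm above the foot), z up, x normal to the yoke's window, a half turn is the same. Steel cylinder 50 mm in diameter, 40 mm tall; two upright bars 30 mm either side of the axis along y; crossbar on top with a black grip tab. The window is 52 mm wide and 60 mm high
- large_weight_bar (a point): Middle of the underside of the large weight's crossbar, 100 mm above the foot, 28 mm above large_weight_mid, same axes. The crossbar runs along y, 68 mm long, 10 mm thick (x), 10 mm tall. This point rests on hook_seat when hung
- large_weight_tab (a point): Centre of the large weight's black grip tab, 127 mm above the foot, same axes: 16 mm (x) by 30 mm (y), 34 mm tall, standing on the middle of the crossbar; its top is the top of the weight
- small_weight_mid (a point): Bystander: smaller yoke weight of the same shape, 86 mm tall, foot 34 mm in diameter; point half-way up. Not to be used
- motor_mid (a point): Bystander: square motor, 56 x 56 mm, 54 mm tall, with a shaft to 74 mm; point on its axis 28 mm up
- bearing_mid (a point): Bystander: linear bearing block, 70 x 50 mm, 40 mm tall; point at its centre
There are look-alikes about, which are no part of the job. Leave any orange look-alike of the part that bears large_weight_mid alone. Several things have the shape of the column; the one meant has the colours described above.

How it is judged:
On the way, in this order (a step that is already met when the one before it is completed fails the run):
1. the retaining arm is swung well aside (more than 1.0 rad) (value of joint retainer above 1 rad), for 0.1 s.
2. the large weight is on the hook and, held by the fingers, is tugged down until the carriage has sunk more than 20 mm (distance between large_weight_bar and hook_seat below 0.02 m and contact force between the fingers and large_weight above 0.5 N and value of joint carriage above 0.02 m), for 0.15 s.
3. the weight is let go and hangs on the hook (distance between large_weight_bar and hook_seat below 0.02 m and contact force between the fingers and large_weight below 0.05 N and value of joint carriage above 0.004 m and value of joint retainer above 0.5 rad), for 0.1 s.
4. the retaining arm is back on its stop (less than 0.15 rad) (value of joint retainer below 0.15 rad), for 0.1 s.
At the end, for the whole second after the job is handed in: The large weight hangs upright (within 0.25 rad) and still (under 30 mm/s) on the hook, the middle of its crossbar's underside within 20 mm of hook_seat; the carriage carries it alone (sunk 4 to 18 mm); the retaining arm is over it, within 0.15 rad of its stop (distance between large_weight_bar and hook_seat below 0.02 m and angle between large_weight_mid's own z axis and vertical below 0.25 rad and value of joint carriage between 0.004 and 0.018 m and value of joint retainer below 0.15 rad and linear speed of large_weight below 0.03 m/s and contact force between the fingers and large_weight below 0.05 N); the robot touches nothing.
It fails at once if the weight is yanked: the carriage sinks more than 40 mm (value of joint carriage above 0.04 m).
It fails at once if the large weight is tipped by more than 0.6 rad (angle between large_weight_mid's own z axis and vertical above 0.6 rad).
It fails at once if a bystander is moved by more than 30 mm (distance of any of small_weight_mid, motor_mid, bearing_mid from where it was at the start of the episode above 0.03 m).
It also fails if it takes over 72 s, if anything falls off the work surface, if the arm or the gripper's body presses on something with over 40 N, if the wrist force passes 120 N, or if a joint passes its speed limit or range.

## Working session

There is one attempt and no reset: what is moved stays moved. The work goes in short steps, each a Python script; the robot and the scene stay as the last script left them, time stands still between calls to the robot, and variables do not carry over. Pictures are saved under pics/ and viewed, and the job is handed in when it is done.

```bash
ls; mkdir -p pics; python3 - <<'E'
from bench import *
import cv2
for n in ["scene","side","wrist"]:
    c=capture(n); cv2.imwrite(f"pics/{n}0.png",c["image"])
    print(n,c["intrinsics"].tolist(),(-c["R"].T@c["t"]).round(3))
    for q in ["large_weight_mid","column","retainer","small_weight_mid","motor_mid","bearing_mid","hook_tip","large_weight_tab"]:
        print(q,[(d["xy"],round(d["conf"],2)) for d in spot_in(n,q)][:5])
print(current_clock())
E
```

```text
pics
scene [[537.0189828049945, 0.0, 322.77401253823535], [0.0, 537.0189828049945, 228.71323494801686], [0.0, 0.0, 1.0]] [ 1.043 -0.701  0.719]
large_weight_mid [([193.7, 384.6], 0.96)]
column [([318.1, 179.1], 0.88), ([409.0, 231.0], 0.63), ([299.5, 312.0], 0.37), ([431.8, 195.1], 0.21)]
retainer [([340.4, 134.9], 0.87), ([450.8, 173.9], 0.76)]
small_weight_mid [([365.8, 354.2], 0.72)]
motor_mid [([297.2, 313.3], 0.72), ([431.8, 194.5], 0.38)]
bearing_mid [([292.5, 399.4], 0.57), ([428.4, 191.6], 0.22)]
hook_tip [([328.5, 154.6], 0.9), ([428.4, 192.4], 0.85)]
large_weight_tab [([197.9, 383.3], 0.83), ([242.1, 347.1], 0.68), ([297.2, 311.3], 0.57), ([410.5, 226.1], 0.43)]
side [[450.4858337365416, 0.0, 317.73851717230957], [0.0, 450.4858337365416, 240.19137951405602], [0.0, 0.0, 1.0]] [-0.176 -0.774  0.773]
large_weight_mid [([425.9, 335.8], 0.72), ([389.1, 311.5], 0.71)]
column [([275.2, 218.5], 0.74), ([288.0, 177.3], 0.51)]
retainer [([289.6, 160.1], 0.55), ([185.9, 184.8], 0.52)]
small_weight_mid []
motor_mid [([342.8, 290.6], 0.66)]
bearing_mid [([421.4, 298.9], 0.65)]
hook_tip [([182.3, 200.5], 0.66)]
large_weight_tab [([387.4, 312.1], 0.67), ([427.4, 336.4], 0.67)]
wrist [[363.7894686926784, 0.0, 319.48635088646483], [0.0, 363.7894686926784, 245.8944785120142], [0.0, 0.0, 1.0]] [0.144 0.589 0.384]
large_weight_mid []
column [([208.0, 456.8], 0.97), ([65.7, 251.9], 0.92)]
retainer []
small_weight_mid []
motor_mid []
bearing_mid []
hook_tip [([16.1, 322.9], 0.84)]
large_weight_tab []
1.35
```

View pics/scene0.png

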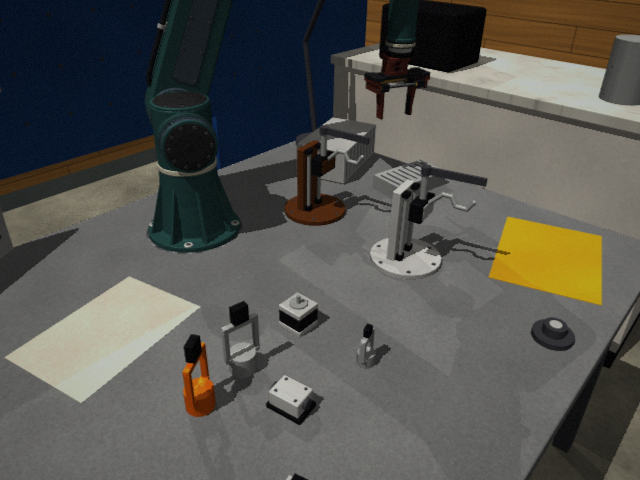

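View pics/side0.png

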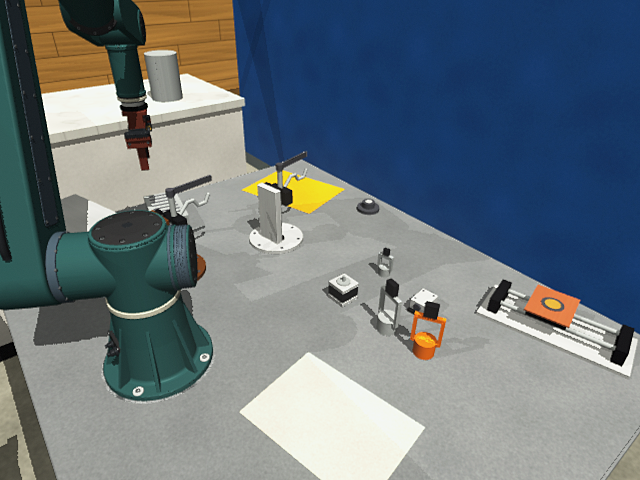

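View pics/wrist0.png

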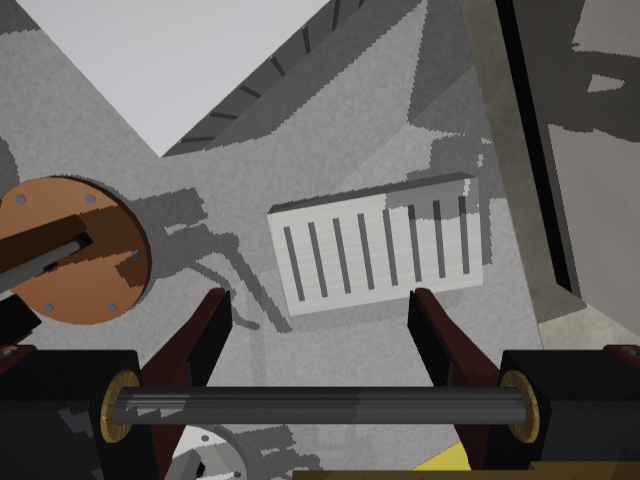

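Scene view: the aluminium column is at (405,230), with a brown look-alike at (315,180). The steel large yoke is at (240,340), its orange look-alike at (198,385), and the small yoke at (366,345). Motor is at (298,312), bearing block at (291,397). My choice is the aluminium column and the steel yoke; next I'll check both in a close crop and with depth.

```bash
cat > h.py <<'E'
from bench import *
import numpy as np, cv2
def cloud(c):
    K=c["intrinsics"]; z=c["range_z"]; v,u=np.mgrid[0:480,0:640]
    P=np.stack([(u-K[0,2])/K[0,0]*z,(v-K[1,2])/K[1,1]*z,z],-1)
    W=(P-c["t"])@c["R"]; W[z<=0]=np.nan
    return W
def proj(c,X):
    p=c["R"]@np.asarray(X)+c["t"]; q=c["intrinsics"]@p; return q[:2]/q[2]
E
python3 - <<'E'
from h import *
S=capture("scene");D=capture("side")
np.savez("cap.npz",**{k+n:c[k] for n,c in (("S",S),("D",D)) for k in c})
a=cv2.resize(S["image"][150:290,340:520],None,fx=4,fy=4,interpolation=cv2.INTER_CUBIC)
cv2.imwrite("pics/col.png",a)
b=np.hstack([cv2.resize(S["image"][290:420,170:320],(600,520)),])
cv2.imwrite("pics/wt.png",b)
cv2.imwrite("pics/cold.png",cv2.resize(D["image"][140:260,230:370],None,fx=5,fy=5,interpolation=cv2.INTER_CUBIC))
for n,c,uvs in (("S",S,dict(base=(405,262),platetop=(402,188),ret_end=(484,180),ret_piv=(424,168),tab=(239,310),foot=(243,365),hooktip=(472,206),small=(367,330),motor=(298,300),bear=(290,390))),
            ("D",D,dict(base=(262,240),platetop=(268,188),ret_end=(305,154),tab=(391,287),foot=(387,325)))):
    W=cloud(c)
    for k,(u,v) in uvs.items(): print(n,k,np.nanmedian(W[v-1:v+2,u-1:u+2].reshape(-1,3),0).round(4))
E
```

```text
S base [0.5069 0.2249 0.0124]
S platetop [0.4713 0.2379 0.1899]
S ret_end [0.6345 0.2876 0.2452]
S ret_piv [0.513  0.2474 0.2488]
S tab [ 0.4797 -0.2548  0.1415]
S foot [ 0.491  -0.2649  0.0298]
S hooktip [0.6222 0.274  0.1868]
S small [ 0.6329 -0.0957  0.0856]
S motor [ 0.4666 -0.0977  0.0648]
S bear [ 0.5989 -0.2556  0.0402]
D base [0.4386 0.2604 0.0108]
D platetop [0.4624 0.2486 0.1893]
D ret_end [0.6295 0.2874 0.2417]
D tab [ 0.461 -0.255  0.138]
D foot [ 0.4525 -0.2643  0.0329]
```

View pics/col.png

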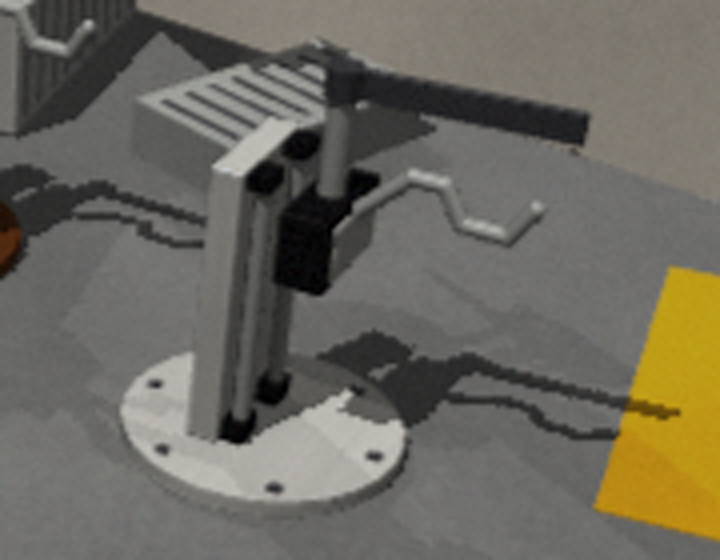

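View pics/cold.png

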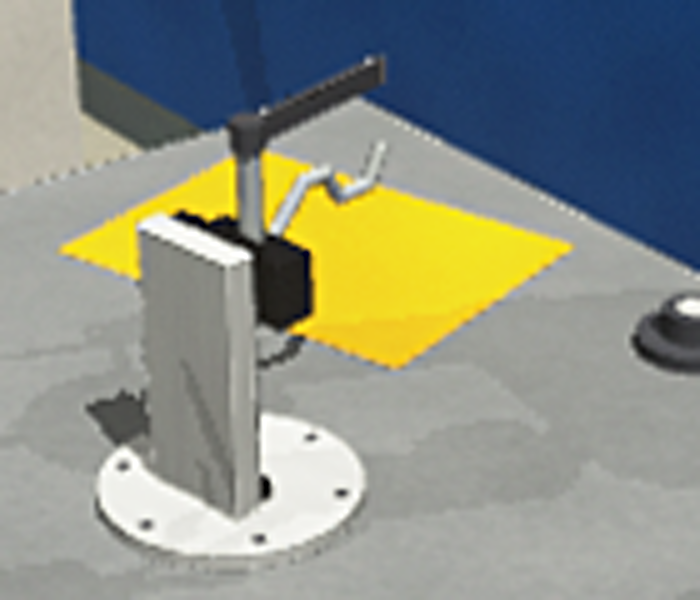

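View pics/wt.png

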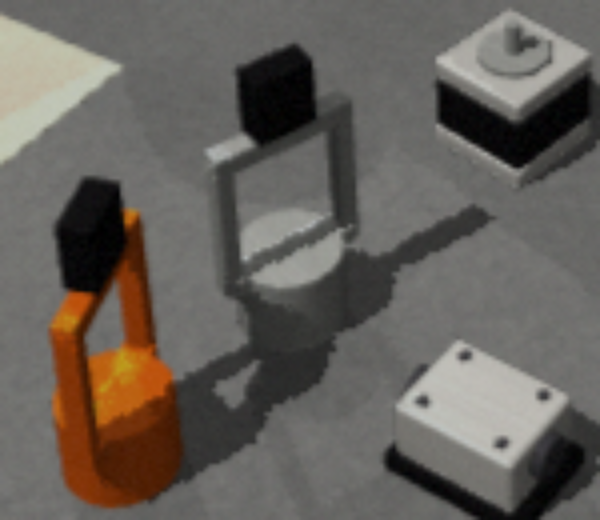

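The crops confirm it. The aluminium column carries a black carriage and its retaining arm points about +x in world. The steel yoke stands free of the orange one. Next I'll fit both models to the depth clouds.

```bash
cat > fit.py <<'E'
import numpy as np
from scipy.optimize import least_squares
def box(p,lo,hi):
    lo,hi=np.array(lo),np.array(hi); q=np.abs(p-(lo+hi)/2)-(hi-lo)/2
    return np.linalg.norm(np.maximum(q,0),axis=-1)+np.minimum(q.max(-1),0)
def cyl(p,c,r,z0,z1):
    q=np.stack([np.hypot(p[:,0]-c[0],p[:,1]-c[1])-r,np.abs(p[:,2]-(z0+z1)/2)-(z1-z0)/2],-1)
    return np.linalg.norm(np.maximum(q,0),axis=-1)+np.minimum(q.max(-1),0)
def loc(P,x):
    c,s=np.cos(x[2]),np.sin(x[2]); d=P[:,:2]-x[:2]
    z=P[:,2]-(x[3] if len(x)>3 else 0)
    return np.c_[d@[c,s],d@[-s,c],z]
def colsdf(p,th=0,sink=0):
    a=p-[-.035,0,.241-sink]; c,s=np.cos(th),np.sin(th)   # arm points to -x, anticlockwise by th
    q=np.c_[a[:,0]*c+a[:,1]*s,-a[:,0]*s+a[:,1]*c,a[:,2]]
    return np.min([box(p,[0,-.04,.012],[.02,.04,.19]),box(q,[-.13,-.003,-.009],[0,.003,.009]),cyl(p,(-.035,0),.008,.19-sink,.232-sink)],0)
def wsdf(p):
    return np.min([cyl(p,(0,0),.025,0,.04),box(p,[-.008,-.015,.11],[.008,.015,.144]),box(p,[-.005,-.034,.1],[.005,.034,.11]),
       box(p,[-.005,-.034,.0],[.005,-.026,.11]),box(p,[-.005,.026,.0],[.005,.034,.11])],0)
def fit(P,sdf,x0,n=3,gate=.012):
    x=np.array(x0,float)
    for g in (.03,gate,gate,.008):
        Q=P[np.abs(sdf(loc(P,x)))<g]
        x=least_squares(lambda y:sdf(loc(Q,y)),x,loss="soft_l1",f_scale=.002).x
    return x,len(Q),np.abs(sdf(loc(Q,x))).mean()
E
python3 - <<'E'
import numpy as np
from fit import *
from h import cloud
d=np.load("cap.npz")
for n in "SD":
    c={k:d[k+n] for k in("range_z","intrinsics","R","t")}; W=cloud(c).reshape(-1,3); W=W[np.isfinite(W).all(1)]
    P=W[(np.hypot(W[:,0]-.53,W[:,1]-.25)<.17)&(W[:,2]>.03)&(W[:,2]<.27)]
    for z in ([],[0.]): 
        x,k,e=fit(P,colsdf,[.48,.235,np.pi+.32]+z); print(n,"col",x.round(4),k,e.round(5))
    P=W[(np.hypot(W[:,0]-.48,W[:,1]+.26)<.06)&(W[:,2]>.01)]
    for y0 in (-.5,0,.5,1.0,1.5): 
        x,k,e=fit(P,wsdf,[.478,-.262,y0]); print(n,"w",x.round(4),k,e.round(5))
E
```

```text
S col [0.4785 0.2521 3.3471] 2056 0.00246
S col [ 4.7850e-01  2.5210e-01  3.3471e+00 -1.0000e-04] 2057 0.00246
S w [ 0.4716 -0.2497 -0.1677] 1734 0.00082
S w [ 0.4716 -0.2497 -0.1677] 1734 0.00082
S w [ 0.4716 -0.2497 -0.1677] 1734 0.00082
S w [ 0.4716 -0.2497 -0.1677] 1734 0.00082
S w [ 0.4716 -0.2497  2.9739] 1734 0.00082
D col [0.4741 0.2531 3.3329] 1387 0.00159
D col [ 4.7410e-01  2.5310e-01  3.3328e+00 -4.0000e-04] 1388 0.0016
D w [ 0.4706 -0.2486 -0.1739] 885 0.001
D w [ 0.4706 -0.2486 -0.1741] 885 0.001
D w [ 0.4706 -0.2486 -0.1739] 885 0.001
D w [ 0.4706 -0.2486 -0.1739] 885 0.001
D w [ 0.4706 -0.2486  2.9675] 885 0.001
```

```bash
python3 - <<'E'
import numpy as np
from fit import *
from h import cloud,proj
import cv2
d=np.load("cap.npz")
def full(p,th=0):
    # + hook trough & tip
    def cap(a,b,r):
        a,b=np.array(a),np.array(b); t=np.clip((p-a)@(b-a)/((b-a)@(b-a)),0,1); return np.linalg.norm(p-a-t[:,None]*(b-a),axis=1)-r
    return np.min([colsdf(p,th),cap([-.137,0,.175],[-.111,0,.175],.005),cap([-.137,0,.175],[-.149,0,.195],.005)],0)
for n in "SD":
    c={k:d[k+n] for k in("range_z","intrinsics","R","t")}; W=cloud(c).reshape(-1,3); W=W[np.isfinite(W).all(1)]
    P=W[(np.hypot(W[:,0]-.53,W[:,1]-.25)<.19)&(W[:,2]>.03)&(W[:,2]<.27)]
    x=np.array([.477,.2525,3.34])
    for it in range(4):
        L=loc(P,x); Q=P[~((L[:,0]<-.003)&(L[:,0]>-.08)&(L[:,2]<.2))]
        x,k,e=fit(Q,full,x,gate=.006)
    r=least_squares(lambda y:full(loc(Q[np.abs(full(loc(Q,x)))<.006],y[:3]),y[3]),[*x,0],loss="soft_l1",f_scale=.002).x
    print(n,x.round(4),k,e.round(5),r.round(4))
    xx=r
    img=d["image"+n].copy(); cc,s=np.cos(x[2]),np.sin(x[2])
    for q in [(-.124,0,.18),(-.149,0,.195),(-.035,0,.25),(-.165,0,.25),(0,-.04,.19),(0,.04,.19),(.02,.04,.19),(.02,-.04,.19)]:
        u=proj(c,[x[0]+cc*q[0]-s*q[1],x[1]+s*q[0]+cc*q[1],q[2]])
        cv2.circle(img,tuple(int(round(v)) for v in u),1,(0,0,255),-1)
    o=img[150:290,340:520] if n=="S" else img[140:260,230:370]
    cv2.imwrite(f"pics/ov{n}.png",cv2.resize(o,None,fx=4,fy=4,interpolation=cv2.INTER_NEAREST))
E
```

```text
S [0.4758 0.2517 3.3312] 1789 0.0016 [0.476  0.2515 3.3059 0.0641]
D [0.4741 0.2529 3.3241] 1388 0.00153 [0.4742 0.2527 3.3063 0.0976]
```

```bash
cd pics; python3 -c "
import cv2,numpy as np
a=cv2.imread('ovS.png');b=cv2.imread('ovD.png');a=cv2.resize(a[:480],(400,267),interpolation=3);b=cv2.resize(b,(400,343),interpolation=3)
cv2.imwrite('ov.png',np.hstack([np.pad(a,((0,343-267),(0,0),(0,0))),b]))"
```

```text
(no output)
```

View pics/ovS.png

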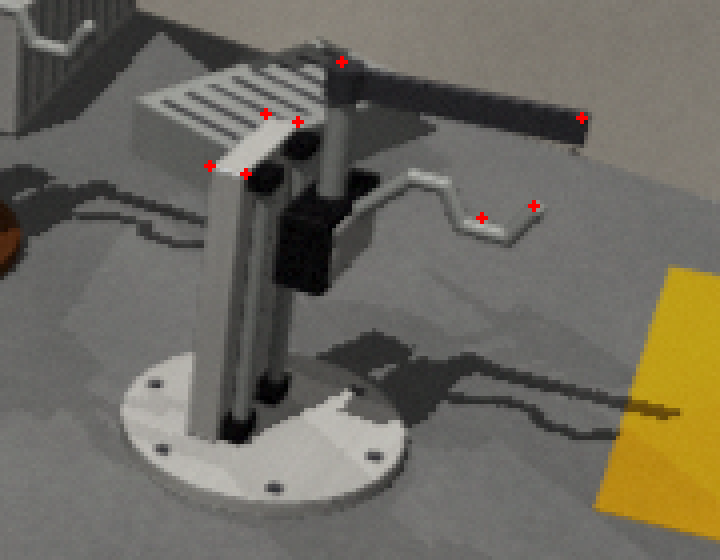

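View pics/ovD.png

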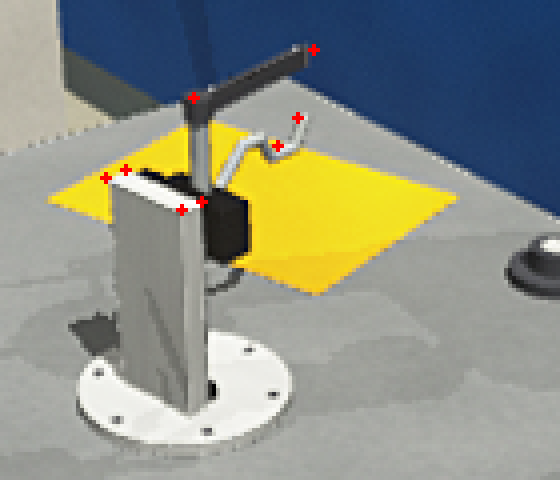

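```bash
cat >> h.py <<'E'
from scipy.spatial.transform import Rotation as Ro
def ori(psi):
    c,s=np.cos(psi),np.sin(psi); return Ro.from_matrix([[c,s,0],[s,-c,0],[0,0,-1]]).as_quat()
E
python3 - <<'E'
from h import *
R=Ro.from_quat(current_orientation()).as_matrix(); print(R.round(3), current_finger_gap(),current_force())
c=capture("wrist"); t=-c["R"].T@c["t"]
print("cam in tool", (R.T@(t-current_position())).round(4)); print((c["R"]@R).round(3))
for nm,p in dict(w=(.471,-.249,.2),h=(.6,.275,.3),pre=(.6,.23,.3),sw=(.5,.34,.3)).items():
    for psi in (1.40,1.757,1.4-np.pi,1.757-np.pi,.19,.19-np.pi,.9):
        q=inverse_kinematics(p,ori(psi)); print(nm,psi,None if q is None else np.round(q,2))
E
```

```text
[[ 0.37   0.929 -0.   ]
 [ 0.929 -0.37  -0.   ]
 [-0.    -0.    -1.   ]] 0.08787239348762552 [-0.52221075  0.82464416 -0.20025684]
cam in tool [ 0.0007 -0.0845 -0.1615]
[[ 1.     0.001 -0.   ]
 [-0.001  0.952 -0.305]
 [-0.     0.305  0.952]]
w 1.4 [-0.62  0.29  1.68 -0.    1.17 -2.02]
w 1.757 [-0.62  0.29  1.68 -0.    1.17 -2.37]
w -1.7415926535897932 [-0.62  0.29  1.68 -0.    1.17  1.13]
w -1.3845926535897932 [-0.62  0.29  1.68 -0.    1.17  0.77]
w 0.19 [-0.62  0.29  1.68 -0.    1.17 -0.81]
w -2.951592653589793 [-0.62  0.29  1.68 -0.    1.17  2.34]
w 0.9 [-0.62  0.29  1.68 -0.    1.17 -1.52]
h 1.4 [ 0.33  0.39  1.26 -0.    1.48 -1.07]
h 1.757 [ 0.33  0.39  1.26 -0.    1.48 -1.43]
h -1.7415926535897932 [ 0.33  0.39  1.26 -0.    1.48  2.07]
h -1.3845926535897932 [ 0.33  0.39  1.26 -0.    1.48  1.71]
h 0.19 [ 0.33  0.39  1.26 -0.    1.48  0.14]
h -2.951592653589793 None
h 0.9 [ 0.33  0.39  1.26 -0.    1.48 -0.57]
pre 1.4 [ 0.26  0.37  1.31 -0.    1.47 -1.14]
pre 1.757 [ 0.26  0.37  1.31 -0.    1.47 -1.5 ]
pre -1.7415926535897932 [ 0.26  0.37  1.31 -0.    1.47  2.  ]
pre -1.3845926535897932 [ 0.26  0.37  1.31 -0.    1.47  1.64]
pre 0.19 [ 0.26  0.37  1.31 -0.    1.47  0.07]
pre -2.951592653589793 None
pre 0.9 [ 0.26  0.37  1.31 -0.    1.47 -0.64]
sw 1.4 [ 0.48  0.31  1.39 -0.    1.44 -0.92]
sw 1.757 [ 0.48  0.31  1.39 -0.    1.44 -1.27]
sw -1.7415926535897932 [ 0.48  0.31  1.39 -0.    1.44  2.22]
sw -1.3845926535897932 [ 0.48  0.31  1.39 -0.    1.44  1.87]
sw 0.19 [ 0.48  0.31  1.39 -0.    1.44  0.29]
sw -2.951592653589793 [ 0.48  0.31  1.39 -0.    1.44 -2.85]
sw 0.9 [ 0.48  0.31  1.39 -0.    1.44 -0.42]
```

```bash
python3 - <<'E'
from h import *
servo_line([.222,.557,.36],rate=.2)
move_ptp([.621,.2337,.31],ori(.186))
move_gripper(0.0)
print(current_clock(),current_position(),current_finger_gap(),current_force())
c=capture("wrist"); cv2.imwrite("pics/w1.png",c["image"]); np.savez("capw.npz",**c)
print([(d["xy"],round(d["conf"],2)) for d in spot_in("wrist","hook_tip")],[(d["xy"],round(d["conf"],2)) for d in spot_in("wrist","retainer")])
E
```

```text
5.5417 [0.62098952 0.23370128 0.3100132 ] 0.00033861586176056016 [ 3.68954948e-04  7.36973013e-01 -2.63538072e-01]
[([203.6, 184.4], 0.85)] [([223.9, 187.3], 0.73)]
```

View pics/w1.png

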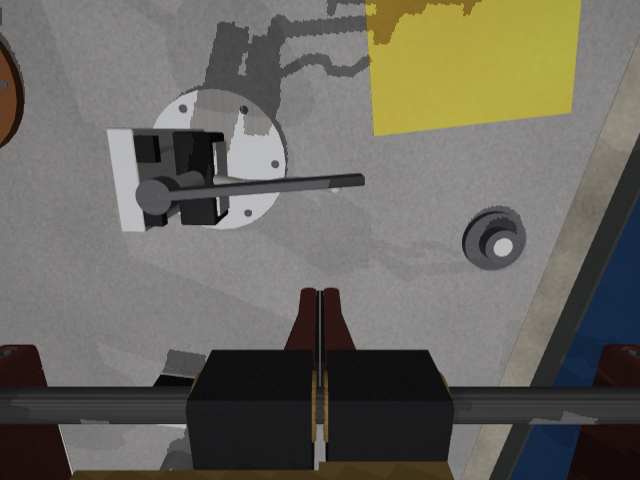

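Wrist view shows the arm from its pivot at (155,195) to its end at (363,180), with the hook mostly underneath it. The fingertips at (320,290) are on the -y side. I'll refine the column fit from this view.

```bash
python3 - <<'E'
from h import *
from fit import *
c=dict(np.load("capw.npz")); W=cloud(c)
for u,v in [(155,195),(230,188),(300,184),(355,180),(335,188),(125,160),(205,160)]:
    print(u,v,np.nanmedian(W[v-1:v+2,u-1:u+2].reshape(-1,3),0).round(4))
W=W.reshape(-1,3); W=W[np.isfinite(W).all(1)]
P=W[(np.hypot(W[:,0]-.53,W[:,1]-.25)<.19)&(W[:,2]>.03)&(W[:,2]<.27)]
# plate top only
T=P[(P[:,2]>.18)&(P[:,2]<.2)&(P[:,0]<.505)]
T=T[np.abs(T[:,2]-np.median(T[:,2]))<.004]; (cx,cy),wh,a=cv2.minAreaRect((T[:,:2]*1000).astype(np.float32)); print("plate",cx,cy,wh,a,np.median(T[:,2]))
A=P[(P[:,2]>.244)&(P[:,2]<.256)]; A2=A[A[:,0]>.54]
vx=cv2.fitLine((A2[:,:2]*1000).astype(np.float32),cv2.DIST_HUBER,0,.01,.01).ravel(); print("arm",vx,np.arctan2(vx[1],vx[0]),A[:,0].min(),A[:,0].max(),np.median(A[:,2]))
H=A[A[:,0]<.53]; print("head",H[:,:2].min(0),H[:,:2].max(0))
K=P[(P[:,2]<.215)&(P[:,2]>.165)&(P[:,0]>.585)]; print("hook",len(K),K.mean(0) if len(K) else 0)
for th in (0,):
  x,k,e=fit(P[P[:,2]>.12],colsdf,[.475,.252,3.327]); print(x,k,e)
  Q=P[(P[:,2]>.12)&(np.abs(colsdf(loc(P,x)))<.006)]
  print(least_squares(lambda y:colsdf(loc(Q,y[:3]),y[3]),[*x,0.05],loss="soft_l1",f_scale=.002).x)
E
```

```text
155 195 [0.5136 0.2612 0.2494]
230 188 [0.5583 0.2738 0.2495]
300 184 [0.5998 0.284  0.2496]
355 180 [0.632  0.2925 0.2493]
335 188 [0.624  0.2784 0.2   ]
125 160 [0.4648 0.2687 0.1892]
205 160 [0.5195 0.2775 0.1725]
plate 473.2898864746094 253.27886962890625 (34.3419303894043, 80.0822525024414) 9.58441162109375 0.18899556870911582
arm [9.6569991e-01 2.5966060e-01 5.8905450e+02 2.8091107e+02] 0.26267073 0.501140524237601 0.6380178644484011 0.24926246597925605
head [0.50114052 0.24859578] [0.52999696 0.27086596]
hook 111 [0.61708201 0.27639467 0.19219431]
[0.47722752 0.25316194 3.37841445] 7932 0.0013582399064556504
[0.47631946 0.25416895 3.32620915 0.06510953]
```

The fits agree. Pivot is (0.5123,0.2598) and the column yaw is 3.306. The arm starts about 0.1 rad off its stop, and hook_seat is (0.600,0.2744). The measured tip, (0.624,0.278,0.200), matches the prediction. Now I'll push the arm aside.

```bash
cat >> h.py <<'E'
PIV=np.array([.5123,.2598]); PHI=.1645
U=np.array([np.cos(PHI),np.sin(PHI)]); N=np.array([-U[1],U[0]]); SEAT=PIV+.089*U
def arcp(th,r,off,z):
    a=PHI+th; u=np.array([np.cos(a),np.sin(a)]); n=np.array([-u[1],u[0]])
    return [*(PIV+r*u+off*n),z]
E
python3 - <<'E'
from h import *
servo_line(arcp(0,.105,-.045,.231),ori(PHI),rate=.15)
for th in (.25,.55,.85,1.15,1.42):
    servo_line(arcp(th,.105,-.012,.231),ori(PHI+th),rate=.12); print(th,current_force().round(2))
servo_line(arcp(1.42,.105,-.03,.231),rate=.12)
servo_line(arcp(1.42,.105,-.03,.33),rate=.2)
c=capture("scene"); cv2.imwrite("pics/s2.png",c["image"]); print(current_clock())
E
```

```text
0.25 [ 0.29 -0.37  0.58]
0.55 [-0.44 -0.61  0.5 ]
0.85 [0.68 0.21 0.53]
1.15 [0.3  0.01 0.51]
1.42 [ 0.57 -1.33 -0.03]
9.7667
```

View pics/s2.png

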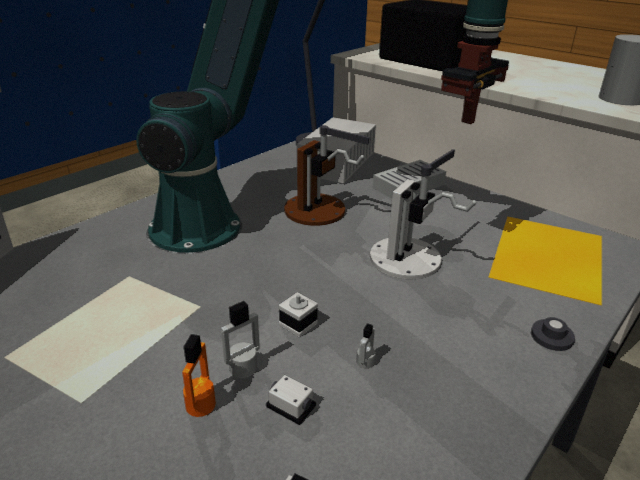

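The arm now points backwards, with its end at (450,155), about 1.4 rad. Next I'll move above the steel yoke and look.

```bash
python3 - <<'E'
from h import *
from fit import *
move_ptp([.471,-.249,.24],ori(1.40)); move_gripper(.06)
c=capture("wrist"); cv2.imwrite("pics/w2.png",c["image"]); print(current_clock())
W=cloud(c).reshape(-1,3); W=W[np.isfinite(W).all(1)]
P=W[(np.hypot(W[:,0]-.471,W[:,1]+.249)<.055)&(W[:,2]>.01)&(W[:,2]<.15)]
print(fit(P,wsdf,[.471,-.249,-.171]))
print(fit(P,wsdf,[.471,-.249,-.171,0.]))
T=P[(P[:,2]>.138)]; print(cv2.minAreaRect((T[:,:2]*1000).astype(np.float32)),np.median(T[:,2]))
E
```

```text
13.075
(array([ 0.47168103, -0.24835904, -0.16971458]), 3792, np.float64(0.0005726124198582036))
(array([ 0.47166706, -0.24830686, -0.16995302, -0.00060568]), 3792, np.float64(0.000441269469211824))
((470.9940490722656, -248.3807373046875), (29.4617862701416, 15.634943962097168), 80.44054412841797) 0.14320709941029663
```

View pics/w2.png

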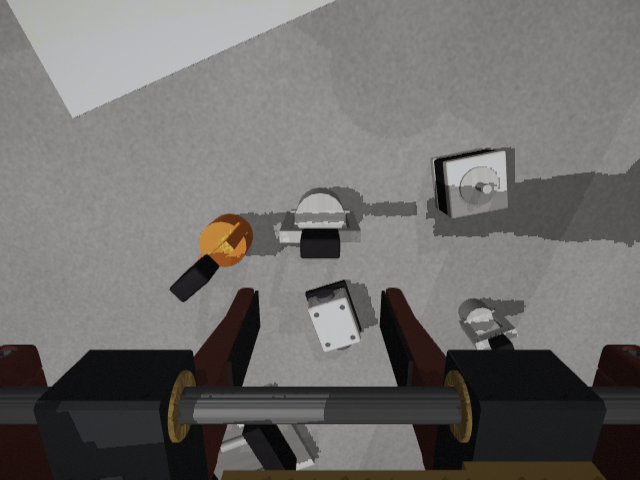

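The steel yoke is in the jaws' path at (320,225). The orange one at (205,260) is about 90 mm away, so it's clear. Grasping now.

```bash
python3 - <<'E'
from h import *
p=[.4714,-.2484]; o=ori(1.4008)
servo_line([*p,.20],o,rate=.2); servo_line([*p,.114],o,rate=.1)
move_gripper(.02); print(current_finger_gap(),current_force())
servo_line([*p,.16],rate=.1); print(current_force(),current_finger_gap())
servo_line([*p,.30],rate=.2)
pre=SEAT+.085*U; move_ptp([*pre,.30],ori(PHI+np.pi/2)); print(current_clock(),current_position())
c=capture("scene"); cv2.imwrite("pics/s3.png",c["image"]); c=capture("wrist"); cv2.imwrite("pics/w3.png",c["image"])
c=capture("side"); cv2.imwrite("pics/d3.png",c["image"])
E
```

```text
0.029327594765485732 [-1.13525523 -0.18193811  1.1317967 ]
[ 0.62719755 -1.01574705 -6.92962911] 0.029843423091529153
18.5417 [0.68432715 0.28668886 0.30016038]
```

View pics/s3.png

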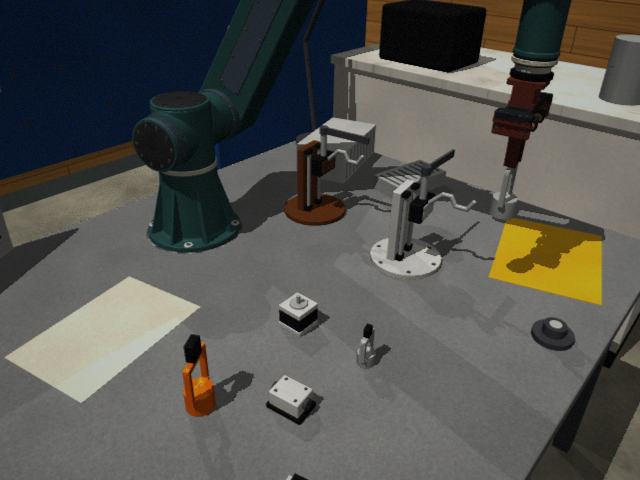

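View pics/w3.png

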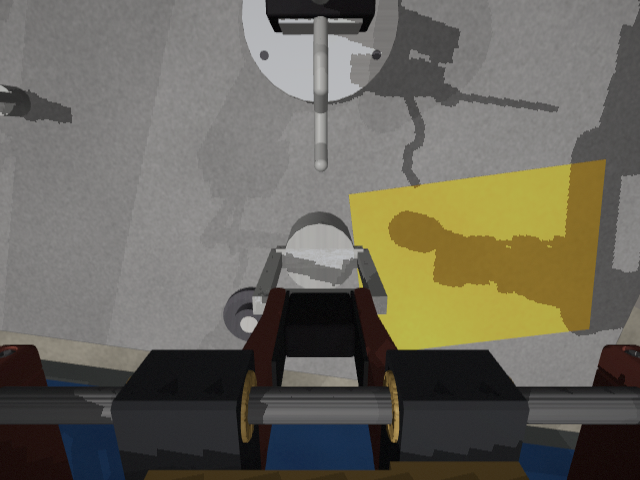

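The hook runs along column 320 straight towards the held weight, so it's aligned, and the weight is upright. Insert over the tip, then lower.

```bash
python3 - <<'E'
from h import *
pre=SEAT+.085*U
servo_line([*pre,.226],rate=.15)
print(servo_line([*SEAT,.226],rate=.08,contact_N=5),current_position(),current_force())
f0=current_force()
print(servo_line([*SEAT,.188],rate=.03,contact_N=8),current_position(),current_force()-f0,current_clock())
c=capture("scene"); cv2.imwrite("pics/s4.png",cv2.resize(c["image"][120:290,340:560],None,fx=3,fy=3)); c=capture("side"); cv2.imwrite("pics/d4.png",cv2.resize(c["image"][120:260,230:370],None,fx=4,fy=4))
E
```

```text
False [0.60073046 0.27446659 0.22607922] [ 0.13732787 -0.35538545 -5.67563028]
False [0.60001822 0.27433385 0.18828688] [-2.18743998 -0.96903392  4.31485523] 21.9583
```

View pics/s4.png

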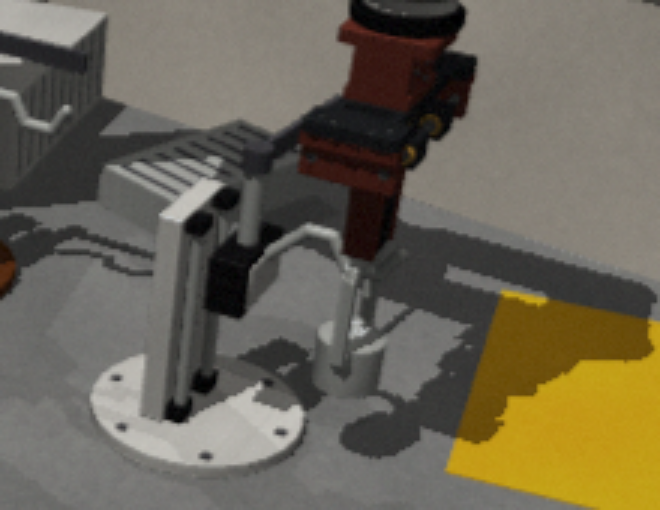

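View pics/d4.png

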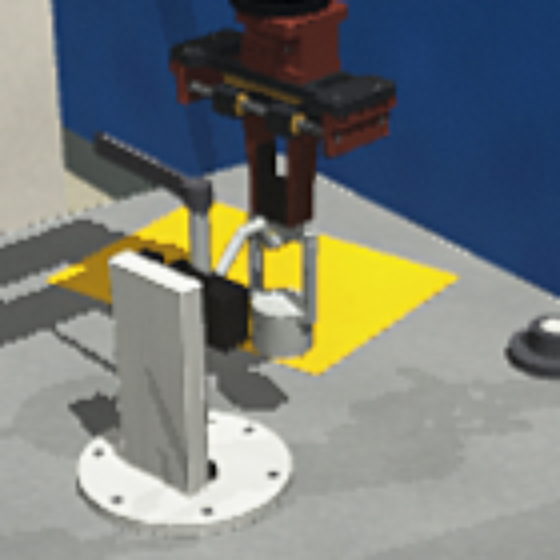

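The weight is on the hook. The 4.3 N change matches about 6–7 mm of sink (1.5 N + 0.4 N/mm). Now the tug, aimed at about 25 mm sunk.

```bash
python3 - <<'E'
from h import *
f=[-5.68]
for z in (.178,.1695):
    servo_line([*SEAT,z],rate=.03); print(z,current_position()[2],current_force().round(2),((np.mean([current_force()[2] for _ in range(5)])+5.68-1.5)/400).round(4))
sleep(.4); F=[current_force()[2] for _ in range(5)]; print(np.mean(F),(np.mean(F)+5.68-1.5)/400,current_finger_gap())
c=capture("side"); cv2.imwrite("pics/d5.png",cv2.resize(c["image"][120:260,230:370],None,fx=4,fy=4)); 
from fit import *
W=cloud(c).reshape(-1,3); W=W[np.isfinite(W).all(1)]
A=W[(np.hypot(W[:,0]-PIV[0],W[:,1]-PIV[1])<.012)&(W[:,2]>.2)]; print("head top z",np.percentile(A[:,2],[50,80,90,95]))
E
```

```text
0.178 0.17821823034567372 [-2.24 -0.36  1.74] 0.0148
0.1695 0.16974262502014303 [-2.25  0.65  4.85] 0.0226
5.234205201364068 0.02353551300341017 0.029730263836947577
head top z [0.22105744 0.22564495 0.2261796  0.22632288]
```

View pics/d5.png

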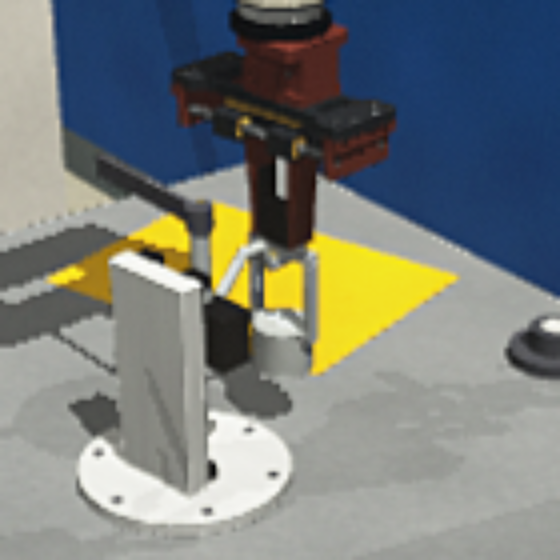

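The arm's head top dropped from 0.250 to 0.226 m, so the carriage is about 24 mm down and the grip still holds. I'll ease back to the balance height, release and retreat.

```bash
python3 - <<'E'
from h import *
servo_line([*SEAT,.183],rate=.03); print(current_force())
move_gripper(.06); sleep(.3)
servo_line([*SEAT,.30],rate=.15)
move_gripper(0.)
print(current_clock(),current_force())
c=capture("wrist"); cv2.imwrite("pics/w6.png",c["image"])
c=capture("side"); cv2.imwrite("pics/d6.png",cv2.resize(c["image"][120:260,230:370],None,fx=4,fy=4)); 
W=cloud(c).reshape(-1,3); W=W[np.isfinite(W).all(1)]
A=W[(np.hypot(W[:,0]-PIV[0],W[:,1]-PIV[1])<.012)&(W[:,2]>.2)]; print("head top z",np.percentile(A[:,2],[90,95]))
A=W[(np.hypot(*(W[:,:2]-PIV).T)<.14)&(np.hypot(*(W[:,:2]-PIV).T)>.02)&(W[:,2]>.222)&(W[:,2]<.245)&((W[:,:2]-PIV)@N>0.01)]
d=np.median(A[np.hypot(*(A[:,:2]-PIV).T)>.06][:,:2],0)-PIV; print(len(A),"th",np.arctan2(d[1],d[0])-PHI)
T=W[(np.hypot(*(W[:,:2]-SEAT).T)<.025)&(W[:,2]>.185)]; print("tab",len(T),T.mean(0),T[:,2].max())
E
```

```text
[1.17149522 1.93524438 0.30434519]
26.9083 [0.2788621  0.4197814  0.00051976]
head top z [0.23934064 0.23977667]
134 th 1.5032152989430756
tab 448 [0.59167027 0.26883298 0.3208474 ] 0.4797712246254804
```

View pics/d6.png

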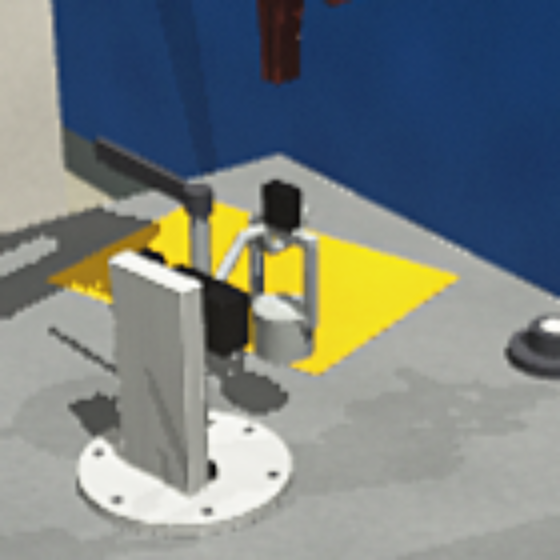

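View pics/w6.png

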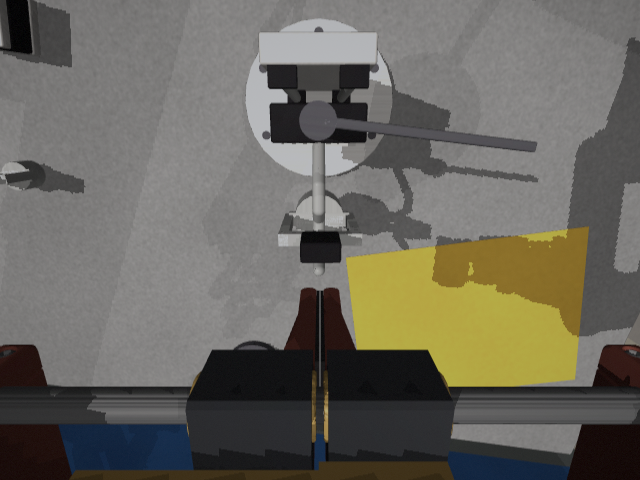

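The weight hangs upright, tab at (320,247) in the wrist view and carriage sunk about 10 mm. The arm points right, from (318,120) to (535,147), at about 1.45 rad. Next I'll go behind it and push it back, outboard of the tab.

```bash
python3 - <<'E'
from h import *
servo_line([*SEAT,.33],rate=.2)
move_ptp(arcp(1.55,.113,.05,.32),ori(PHI+1.55))
servo_line(arcp(1.55,.113,.05,.2255),rate=.15)
for th in (1.4,1.1,.8,.5,.25):
    servo_line(arcp(th,.113,.013,.2255),ori(PHI+th),rate=.12); print(th,current_force().round(2))
print(servo_line(arcp(.03,.113,.013,.2255),ori(PHI+.03),rate=.05,contact_N=4),current_position(),current_force(),current_clock())
c=capture("side"); cv2.imwrite("pics/d7.png",cv2.resize(c["image"][120:260,230:370],None,fx=4,fy=4)); 
c=capture("scene"); cv2.imwrite("pics/s7.png",cv2.resize(c["image"][120:290,340:560],None,fx=3,fy=3))
W=cloud(c).reshape(-1,3); W=W[np.isfinite(W).all(1)]
r=(W[:,:2]-PIV)@U; A=W[(r>.03)&(r<.1)&(np.abs((W[:,:2]-PIV)@N)<.03)&(W[:,2]>.223)&(W[:,2]<.245)]
l=cv2.fitLine((A[:,:2]*1000).astype(np.float32),cv2.DIST_HUBER,0,.01,.01).ravel(); print(len(A),"th",np.arctan2(l[1],l[0])-PHI)
E
```

```text
1.4 [0.08 0.69 0.39]
1.1 [ 0.39 -0.07  0.24]
0.8 [ 0.41 -0.71 -0.16]
0.5 [-0.12  0.58  0.3 ]
0.25 [-0.56  0.61 -0.19]
False [0.62033572 0.29486551 0.22552863] [ 0.60361836 -0.08292787  0.30548924] 31.8333
264 th 0.023488164
```

View pics/d7.png

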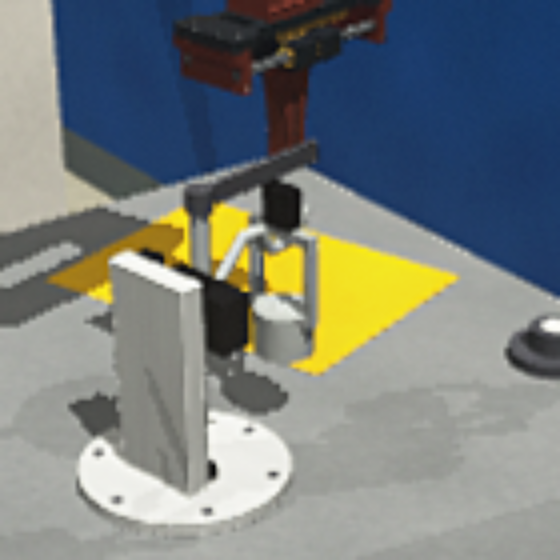

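View pics/s7.png

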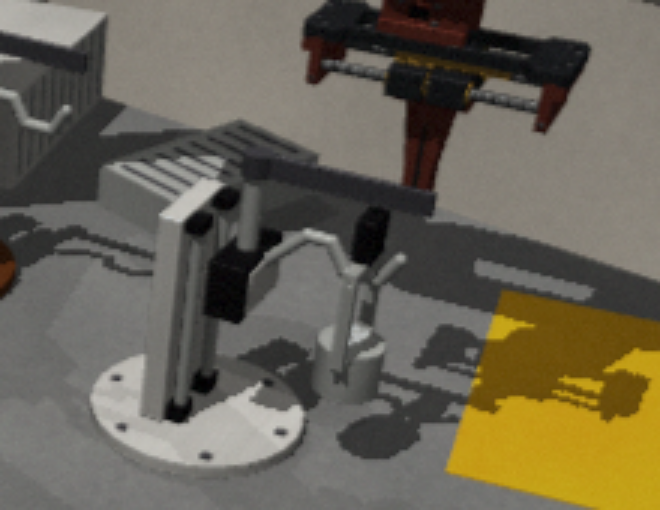

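The arm is back over the weight at about 0.02 rad. I'll make one gentle push to feel the stop, then retreat and look again.

```bash
python3 - <<'E'
from h import *
print(servo_line(arcp(-.06,.113,.013,.2255),rate=.02,contact_N=4),current_position(),current_force())
servo_line(arcp(0,.113,.05,.2255),ori(PHI),rate=.1)
servo_line(arcp(0,.113,.05,.36),rate=.2); sleep(.5)
c=capture("wrist"); cv2.imwrite("pics/w8.png",c["image"]); c2=capture("side"); c3=capture("scene")
cv2.imwrite("pics/s8.png",c3["image"])
for nm,c in (("w",c),("side",c2),("scene",c3)):
    W=cloud(c).reshape(-1,3); W=W[np.isfinite(W).all(1)]
    r=(W[:,:2]-PIV)@U; A=W[(r>.03)&(r<.125)&(np.abs((W[:,:2]-PIV)@N)<.03)&(W[:,2]>.224)&(W[:,2]<.245)]
    l=cv2.fitLine((A[:,:2]*1000).astype(np.float32),cv2.DIST_HUBER,0,.01,.01).ravel(); print(nm,len(A),"th",np.arctan2(l[1],l[0])-PHI,"arm top",np.percentile(A[:,2],95))
print(current_clock(),current_force())
E
```

```text
True [0.62117475 0.29163743 0.22509198] [1.30925917 3.39354307 0.01040608]
w 1110 th 0.0060533434 arm top 0.23977179202206814
side 121 th -0.0067085624 arm top 0.24015078111184418
scene 341 th 0.008932367 arm top 0.2398790572620009
34.2583 [-0.74631639 -0.40216299 -1.43528813]
```

View pics/w8.png

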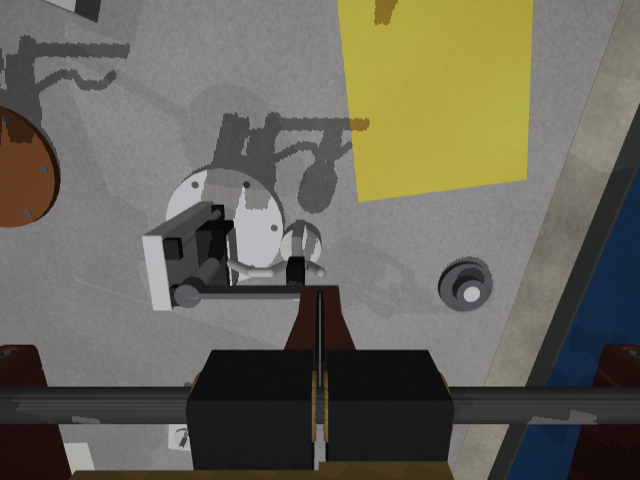

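View pics/s8.png

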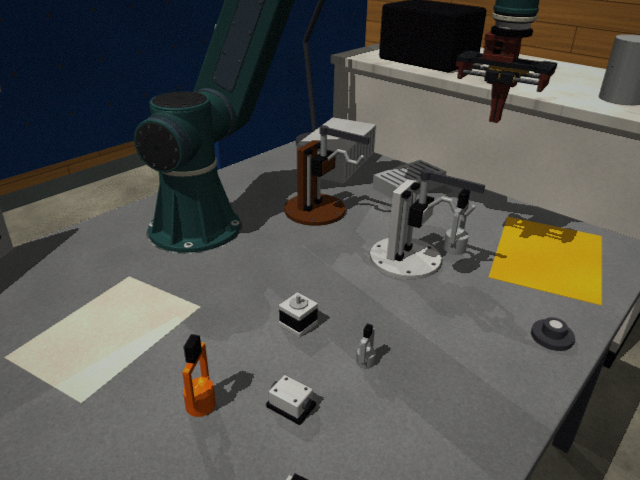

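The retaining arm is on its stop at about 0.00 rad. The weight hangs at (458,225) in the scene view with the carriage sunk about 10 mm, the bystanders haven't moved, and the gripper is clear. Handing in.

```bash
python3 - <<'E'
from bench import *
sleep(.5); print(close_job())
E
```

```text
the job is handed in; nothing more can be done
None
```

The large weight hangs on the aluminium column's hook with the retaining arm back over it, and the job is handed in. It took about 35 s of the 72 s; `close_job()` gave no verdict.

What I did, in order:
- **Arm aside:** it started about 0.1 rad off its stop, and I pushed it to about 1.45 rad.
- **Hang and tug:** I hung the steel weight and, still gripping it, tugged the carriage to about 24 mm sunk. That is about 14 mm below where the weight alone holds it, and clear of the 40 mm limit.
- **Release and arm back:** I eased up, let go, then pushed the arm back until it met its stop.

**Last checks:**
- The three cameras put the arm at -0.01 to +0.01 rad.
- The arm's top had dropped from 0.250 m to 0.240 m, so the carriage is sunk about 10 mm under the weight alone.
- In the last picture the weight looked upright and clear of the gripper.
- The smaller weight, the motor, the bearing block and the orange look-alike looked unmoved in the scene picture.

**Small disagreements:**
- Before I allowed for the arm being off its stop, the camera fits gave the column's yaw about 0.02 rad differently. The closer wrist view settled it.
- At full tug, the force reading suggested 23.5 mm of sink, against 24 mm from depth.
- The last force reading, taken in free air, was about 1.4 N off zero. Similar readings appeared earlier with nothing touching the tool.

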